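# Dock the dust extractor and screw its hood round to face forward

### The arm

A 6-joint arm with a two-finger parallel gripper is mounted at the origin on a cart in front of the work surface, level with it; the furniture and walls round the work are solid. World frame = base frame: x ahead of the robot, y to its left, z up, the work surface at z = 0. Lengths are in m, angles in rad, forces in N, time in s.
With the tool pointing down it reaches from about 0.35 to 0.775 m from the base axis. Payload 7.3 kg.
Tool frame: the origin (TCP) lies at the centre of the arm's flange, where the gripper is bolted on; the fingertips stand 178 mm ahead of it and the grasp point (between the pads) lies 159 mm ahead of it; z points along the fingers, y is the line along which they close (so a half turn about z gives the same grasp; the last joint's range is limited). The gripper opens to 92 mm and grips with 3 to 60 N. Pads are 19 mm wide; open, the fingers measure 130 mm over their backs; the gripper's body (75 mm by 190 mm) begins 47 mm behind the grasp point.
Start: joints at [1.047, 0.342, 1.524, -0, 1.275, -0.146], TCP at [0.194, 0.488, 0.405] pointing down, gripper open.
Joint ranges: [-2.53, 2.53], [-0.77, 2.02], [0.04, 2.7], [-1, 4.14], [0.28, 2.66], [-3.11, 3.11]. Speed limits (rad/s): [2.57, 2.57, 3.14, 3.14, 3.14, 3.14].

### API

Orientations are given as [roll, pitch, yaw] about the fixed x, y, z axes, in that order (R = Rz(yaw) Ry(pitch) Rx(roll)).
In Python, from cell import robot gives the robot as it stands.
- The arm moves only by the shell command python3 drive.py 'ROWS' [OPENING] [FORCE]. ROWS is a JSON object with one list for each field, all of the same length, 1 to 8, a row being the entries at one place: sx, sy, sz (the shift in m), rx, ry, rz (a rotation vector in rad); each row shifts and turns the commanded pose from where the row before left it, along the tool's axes as they then stand; what a row does not reach is not made up. A row lasts 1/12 s, in which the tool goes at most 0.0417 m and 0.125 rad, less where a joint would pass 70% of its speed; a pose out of reach is approached as far as the arm can. OPENING is the finger opening in m, set as the command begins (- or left out keeps the last). The fingers move at their own pace and stop on an object; FORCE is the grip in N (left out, the last holds). Time passes only in rows, so rows that do not move let the fingers close. It prints the time, the measured TCP pose, the force, the opening and the grip force at its end. Input that does not fit is refused with a message, and nothing moves.
- robot.observe(): the state, without advancing time (a new reading comes with each control period).
- robot.read_camera(name): name is "scene" or "top"; returns a dict with "image" (480x640x3 uint8, red, green, blue), "fx", "fy", "cx", "cy" (pixels), "k1" (the pictures are not rectified: a ray, as slopes to the right and down, at radius r is drawn at 1 + k1 r^2 times it, then the intrinsics apply), "pose" (4x4, takes a point from camera to world coordinates). Camera axes: x right, y down, z forward; pixel columns grow to the right and rows downward; lengths in m; the calibration is good to about 2 mm. A picture is of the moment at which its call begins. There is no depth.
- robot.hand_in(): hands the job in; it is judged then, once.
The state is a dict: "time": time; "qpos": joint angles; "qvel": joint speeds; "joint_efforts": joint torques, N m; "tool_pos": TCP position; "tool_rot": TCP orientation; "contact_force": force on the tool from outside, world axes, zero at the start; "torque": the same for the moment, N m; "opening": finger opening in m; "grip_force": force on a finger pad.
Only numpy, scipy, OpenCV 4.12 (cv2) and the standard library are available. Lean on these libraries where they do the work, as an engineer would, in place of code of your own. Each camera call takes 0.05 s, during which the arm holds its last target. There are 200 camera calls.

### The job

Carry the cordless nail-dust extractor by its handle to the charging dock and set it down flat inside the dock's rims, handle end at the dock's black connector tower; do not drop or tip it. Then, with it docked, take the hood by its grey ribbed crown and screw it on, clockwise seen from above, until its mouth faces straight forward over the small black rib at the end away from the handle, neither short of it nor past it. Leave the jars, tub and buffer block standing about where they are.

Things in the scene. Friction and masses are not known exactly. Their poses are not given: they have to be found in the camera images.
- extractor: Loose white dust extractor, 0.46 kg (+-25%). Flat body 160x96 mm (x, y), 38 high; origin at the centre of its underside; x points forward from the handle end to the hood end, z up. Hood axis at x=+30 mm. Its centre of mass is near x=-44 mm, almost under the handle; grip it with about 40 N. Small black rib on the front edge at x=+73, y=0.
- handle (a point): Middle of the top of the black handle bar: a bar 54 mm along x, 16 wide (y), 14 thick, top 76 mm above the underside, at extractor x=-55 mm, on two posts, 24 mm clear above the body. Pinch it across y. Axes as the extractor's.
- hood (a joint): Turn of the hood on its thread, rad: 0 = mouth straight forward (+x of the extractor). Starts -3.6 to -2.2, grows when turned clockwise seen from above, sinking 1 mm per rad. It can be overturned up to 0.9, where it jams (at -4.2 the other way). Friction 0.08 N m; stays where it is left.
- hood_top (a point): Centre of the flat top of the hood's grey crown, on the thread axis; 107 mm above the extractor's underside at joint 0, up to 4 mm more when unscrewed. The crown is round, 58 mm across, 28 mm tall, grip it at any angle. Below it the white hood drum, 60 mm across. Turns with the hood: x points out through the mouth.
- mouth (a point): Middle of the mouth opening (44 wide, 35 high), 44 mm from the thread axis, 44.5 mm below the crown's top; x points out of it.
- dock: Fixed charging dock, grey tray 192x128 mm. Origin at the centre of its underside; floor 6 mm up; inner size 168x104 mm (x, y), so 4 mm play each side; side and front rims flare outward up to 25 mm high, the rear one is 16 high. Black connector tower 64 mm wide, 36 high at its rear (-x) end; the docked extractor's x runs along the dock's x.
- dock_floor (a point): Centre of the dock's inner floor, 6 mm above the table; axes as the dock's. About the pictures: the clear upright sheet along the near edge of the table and the second lamp, whose grey shade hangs over the right part of the work, are in the pictures only; nothing solid is there and the arm may pass through them.
- pink_jar: Bystander, loose: jar with a tall ribbed lid, 43 mm across, 88 tall; origin under its middle
- grey_tub: Bystander, loose: flat round grey tub, 71 mm across, 60 tall; origin under its middle
- buffer_block: Bystander, loose: nail buffer block 26x94x26 mm, long along its y; origin under its middle
- acrylic_powder: Bystander, loose: small jar with a white lid, 49 mm across, 50 tall; origin under its middle

How it is judged:
On the way, in this order (a step that is already met when the one before it is completed fails the run):
1. the extractor stands flat in the dock, handle end at the tower, and is let go (x of extractor in the frame of dock between -0.007 and 0.007 m and y of extractor in the frame of dock between -0.007 and 0.007 m and z of extractor in the frame of dock between 0.002 and 0.0095 m and angle between the z axis of extractor and the z axis of dock, either way round below 0.05 rad and angle between the x axis of extractor and the x axis of dock, either way round below 0.12 rad and x of hood_top in the frame of dock above 0.01 m and contact force between the fingers and extractor below 0.3 N), for 0.2 s.
2. docked, its hood is screwed round until the mouth faces straight forward (x of extractor in the frame of dock between -0.007 and 0.007 m and y of extractor in the frame of dock between -0.007 and 0.007 m and z of extractor in the frame of dock between 0.002 and 0.0095 m and angle between the z axis of extractor and the z axis of dock, either way round below 0.05 rad and angle between the x axis of extractor and the x axis of dock, either way round below 0.12 rad and x of hood_top in the frame of dock above 0.01 m and value of joint hood between -0.14 and 0.14 rad), for 0.2 s.
At the end, for the whole second after the job is handed in: the extractor stands flat on the dock's floor inside its rims, handle end at the tower, released and at rest, and the hood's mouth faces straight forward to within 0.14 rad (8 degrees) (all of step 2 and contact force between the fingers and extractor below 0.3 N and linear speed of extractor below 0.02 m/s and velocity of joint hood between -0.05 and 0.05 rad/s); the robot touches nothing.
It fails at once if the extractor is dropped (falls free from more than about 2 cm) (linear speed of extractor above 0.6 m/s and contact force between the fingers and extractor below 0.1 N).
It fails at once if the extractor is tipped by over 30 degrees (angle between extractor's own z axis and vertical above 0.52 rad).
It fails at once if a jar, the tub or the buffer block is pushed more than 3 cm or knocked over (distance of any of pink_jar, grey_tub, buffer_block, acrylic_powder from where it was at the start of the episode above 0.03 m or angle between any of pink_jar, grey_tub, buffer_block, acrylic_powder's own z axis and vertical above 0.6 rad).
It also fails if it takes over 72 s, if anything falls off the work surface, if the arm or the gripper's body presses on something with over 40 N, if the wrist force passes 120 N, or if a joint passes its speed limit or range.

## Working session

There is one attempt and no reset: what is moved stays moved. The work goes in short steps, Python scripts to look and compute and a shell command to move; the robot and the scene stay as the last step left them, time stands still between calls to the robot, and variables do not carry over. Pictures are saved under pics/ and viewed, at most 10 in all, crops included, and the job is handed in when it is done.

```bash
ls; mkdir -p pics
python3 - <<'E'
from cell import robot
import cv2
for n in ("scene","top"):
    c=robot.read_camera(n); cv2.imwrite(f"pics/{n}0.png",c["image"][:,:,::-1])
    print(n,c["fx"],c["fy"],c["cx"],c["cy"],c["k1"],c["pose"].tolist() if hasattr(c["pose"],'tolist') else c["pose"])
print(robot.observe())
E
```

```text
cell.py
drive.py
pics
scene 453.4976373696496 453.4976373696496 321.1015014976828 238.379868068959 -0.0627297033499743 [[0.7268387654709015, 0.5075283849208929, -0.4627313988787944, 0.9534676879429678], [0.6868034797892624, -0.5346264655421463, 0.4924180363179973, -0.2129455299147915], [0.0025276784004478157, -0.675714052570688, -0.7371595010582185, 0.7092774544907575], [0.0, 0.0, 0.0, 1.0]]
top 466.69328567566237 466.69328567566237 324.24265412039654 240.65364744904096 0.028720502101590006 [[0.37986115105536084, -0.7335050283978197, 0.5636274294549637, 0.07280266047309057], [-0.9250407310461819, -0.29971158997125946, 0.23339367759741342, 0.002422432432960788], [-0.0022697630806013764, -0.6100355204018969, -0.7923708172462846, 0.7840497983692236], [0.0, 0.0, 0.0, 1.0]]
{'time': 0.1, 'qpos': array([ 1.04698900e+00,  3.42657887e-01,  1.52489945e+00,  1.04161461e-05,
        1.27543002e+00, -1.45968007e-01]), 'qvel': array([-0.00072902, -0.00358134, -0.00293908,  0.00137839, -0.00066816,
       -0.00032328]), 'joint_efforts': array([ 1.07521526e-03, -4.32006168e+01, -2.44695586e+01,  7.18004582e-02,
        5.25664003e-02, -5.90633795e-05]), 'tool_pos': array([0.19358272, 0.48788131, 0.40411948]), 'tool_rot': array([-3.14021423e+00, -2.12714585e-04,  2.76375015e+00]), 'contact_force': array([-0.11658021,  0.37957968, -0.08883372]), 'torque': array([ 0.00952835, -0.07090009, -0.02709254]), 'grip_force': 0.0, 'opening': 0.0916634882247665}
```

View pics/scene0.png

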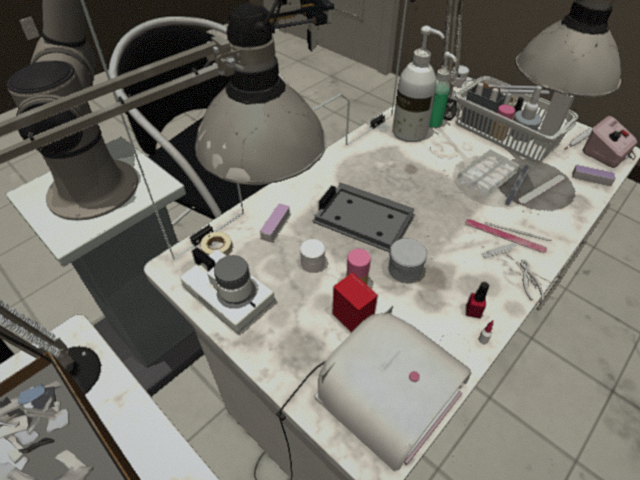

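View pics/top0.png

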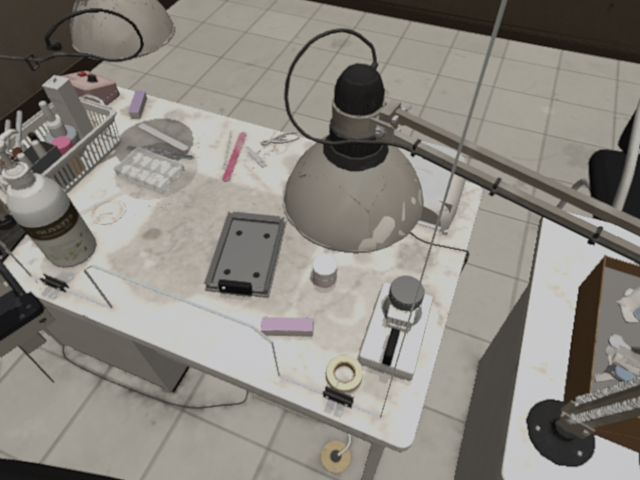

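The scene view has the extractor around (230,290) and the dock at (363,215). In the top view the extractor is around (397,330), the dock at (246,253), the powder jar at (324,270) and the buffer at (287,326). I'll enlarge both objects in both views.

```bash
cat > h.py <<'E'
import numpy as np, cv2
from cell import robot
def cam(n): return robot.read_camera(n)
def ray(c,u,v):
    x0=np.array([(u-c["cx"])/c["fx"],(v-c["cy"])/c["fy"]]); x=x0.copy()
    for _ in range(20): x=x0/(1+c["k1"]*(x@x))
    P=np.array(c["pose"]); return P[:3,3],P[:3,:3]@np.array([x[0],x[1],1])
def onz(c,u,v,z):
    o,d=ray(c,u,v); return o+d*(z-o[2])/d[2]
def proj(c,p):
    P=np.array(c["pose"]); q=P[:3,:3].T@(np.asarray(p,float)-P[:3,3]); x=q[:2]/q[2]; x=x*(1+c["k1"]*(x@x))
    return np.array([c["fx"]*x[0]+c["cx"],c["fy"]*x[1]+c["cy"]])
def tri(c1,p1,c2,p2):
    o1,d1=ray(c1,*p1);o2,d2=ray(c2,*p2)
    s=np.linalg.lstsq(np.c_[d1,-d2],o2-o1,rcond=None)[0]
    a,b=o1+s[0]*d1,o2+s[1]*d2; return (a+b)/2,np.linalg.norm(a-b)
def crop(c,u,v,w,h,s): # top-left u,v
    return cv2.resize(c["image"][v:v+h,u:u+w,::-1],None,fx=s,fy=s,interpolation=cv2.INTER_CUBIC)
E
python3 - <<'E'
from h import *
s,t=cam("scene"),cam("top")
np.save("pics/s0.npy",s["image"]);np.save("pics/t0.npy",t["image"])
a=np.hstack([crop(s,180,240,100,90,4),crop(t,350,265,100,115,4)[:360]])
b=np.hstack([crop(s,310,175,110,75,3.6),crop(t,195,205,110,90,3)[:270,:330]]) if 0 else None
A=np.zeros((600,800,3),np.uint8); A[:360]=0
A[:360,:400]=crop(s,180,240,100,90,4); A[:480,400:]=crop(t,350,265,100,120,4)
cv2.imwrite("pics/ext.png",A)
B=np.zeros((420,800,3),np.uint8); B[:320,:440]=crop(s,310,170,110,80,4); B[:400,440:]=crop(t,202,205,90,100,4)
cv2.imwrite("pics/dock.png",B)
E
```

```text
(no output)
```

View pics/ext.png

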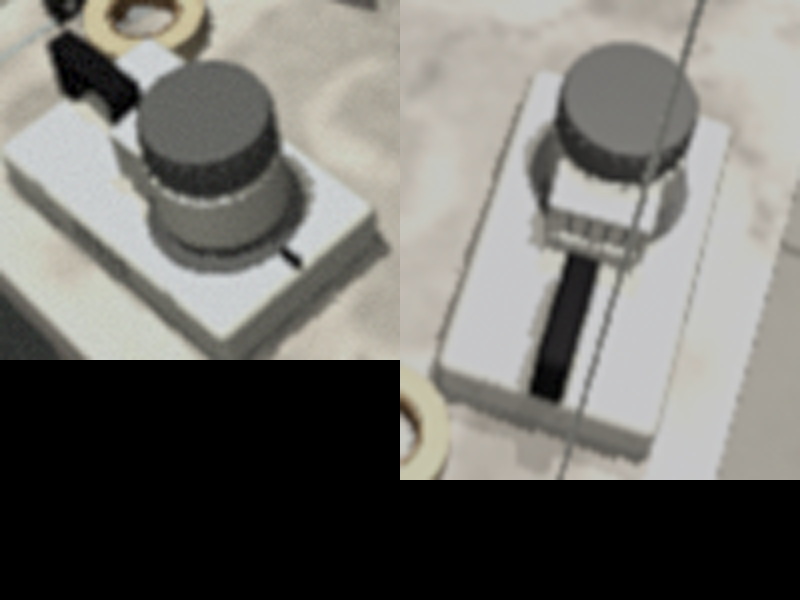

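View pics/dock.png

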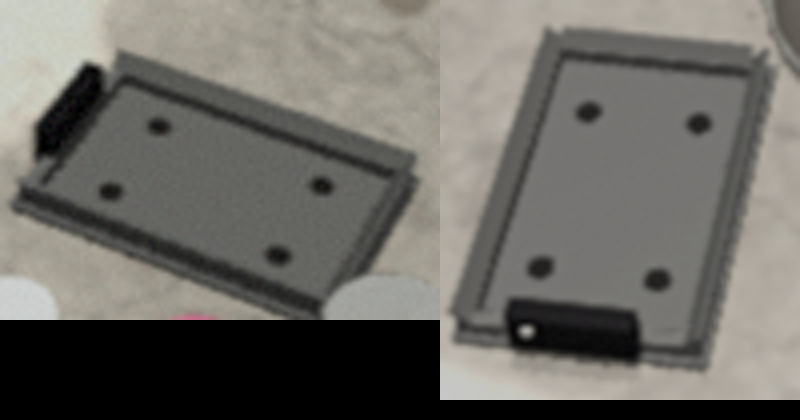

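The extractor's mouth faces the handle. In the top view its body-top corners are about (359,358), (413,374), (432,296) and (385,283). The dock's four floor dots are clear in both views, and the tower is on the near side. Next I turn these pixels into positions.

Run:
```python
from h import *
s,t=cam("scene"),cam("top")
np.set_printoptions(precision=4,suppress=True)
S=[(5,155),(217,335),(375,210),(150,40)]; T=[(437,372),(652,435),(730,125),(540,72)]
S=[(180+(a+.5)/4-.5,240+(b+.5)/4-.5) for a,b in S]; T=[(350+(a-400+.5)/4-.5,265+(b+.5)/4-.5) for a,b in T]
for c,P in((s,S),(t,T)):
    q=np.array([onz(c,*p,.038)[:2] for p in P]); print("body corners",q.tolist(), "lens",np.linalg.norm(q-np.roll(q,-1,0),axis=1),"mid",q.mean(0))
print("dots")
for c,P,o in((s,[(158,126),(110,191),(321,186),(277,255)],(310,170,0)),(t,[(588,112),(699,124),(540,267),(657,280)],(202,205,440))):
    for a,b in P: 
        # refine by dark centroid
        u,v=o[0]+(a-o[2])/4,o[1]+b/4; g=c["image"].mean(2); y0,x0=int(round(v))-5,int(round(u))-5
        w=g[y0:y0+11,x0:x0+11]; wt=np.clip(np.median(w)-15-w,0,None); yy,xx=np.mgrid[y0:y0+11,x0:x0+11]
        uu,vv=(wt*xx).sum()/wt.sum(),(wt*yy).sum()/wt.sum()
        print((round(uu,1),round(vv,1)),(u,v),onz(c,uu,vv,.006)[:2])
# crown tops: left,right,top extremes of flat top
for c,P,o in((s,[(207,112)],(180,240,0)),(t,[(628,97)],(350,265,400))):
    u,v=o[0]+(P[0][0]-o[2])/4,o[1]+P[0][1]/4; print("crown",onz(c,u,v,.110))
# dock tower top edge, handle ends in top view
for n,a,b,z in(("tower TL",508,300,.036),("tower TR",636,312,.036)): print(n,onz(t,202+(a-440)/4,205+b/4,z))
for n,a,b in(("h front",583,262),("h back",547,392)): print(n,onz(t,350+(a-400)/4,265+b/4,.076))
# bystanders
for n,a,b,z in(("jar lid top",325,263,.05),("buffer",287,320,.026)): print(n,onz(t,a,b,z))
print("pink",onz(s,359,257,.088),"tub",onz(s,407,248,.06),"jar",onz(s,313,247,.05))
```

```text
body corners [[0.41176687888912256, -0.018457422064995815], [0.5594773346429237, -0.011880844552375897], [0.5601246381212005, 0.07979337143060239], [0.40428372284846803, 0.07273242791892315]] lens [0.1479 0.0917 0.156  0.0915] mid [0.4839 0.0305]
body corners [[0.39507648243725263, 0.07339289511194728], [0.4030021123917677, -0.01778722342917643], [0.5598345408113522, -0.01088234966293176], [0.5541727242085784, 0.07888507845287747]] lens [0.0915 0.157  0.0899 0.1592] mid [0.478  0.0309]
dots
(np.float64(349.3), np.float64(201.2)) (349.5, 201.5) [0.4797 0.3845]
(np.float64(337.1), np.float64(217.8)) (337.5, 217.75) [0.4952 0.3256]
(np.float64(390.0), np.float64(216.0)) (390.25, 216.5) [0.5763 0.4102]
(np.float64(378.9), np.float64(233.7)) (379.25, 233.75) [0.5919 0.3512]
(np.float64(238.7), np.float64(232.6)) (239.0, 233.0) [0.5772 0.4086]
(np.float64(266.3), np.float64(235.5)) (266.75, 236.0) [0.5925 0.3507]
(np.float64(226.7), np.float64(271.5)) (227.0, 271.75) [0.4805 0.3827]
(np.float64(255.9), np.float64(274.6)) (256.25, 275.0) [0.4959 0.3252]
crown [0.5142 0.0336 0.11  ]
crown [0.5094 0.0326 0.11  ]
tower TL [0.4422 0.3719 0.036 ]
tower TR [0.4591 0.3125 0.036 ]
h front [0.4469 0.0291 0.076 ]
h back [0.387  0.0258 0.076 ]
jar lid top [0.5456 0.1968 0.05  ]
buffer [0.4187 0.2193 0.026 ]
pink [0.6438 0.2159 0.088 ] tub [0.6821 0.3156 0.06  ] jar [0.5438 0.2002 0.05  ]
```

```bash
cat > go.py <<'E'
import sys; from h import *
# remaining shift in tool axes to x y z yaw (yaw first: rz), shift given in the frame after the turn
x,y,z,yaw=map(float,sys.argv[1:5]); o=robot.observe(); p=o["tool_pos"]; cy=o["tool_rot"][2]
r=(yaw-cy+np.pi)%(2*np.pi)-np.pi; d=np.array([x,y,z])-p; c,s=np.cos(yaw),np.sin(yaw)
print("pos",p.round(4),"rpy",o["tool_rot"].round(3),"q",o["qpos"].round(2),"t",o["time"]); print("rz",round(-r,4),"d",[round(v,4) for v in(c*d[0]+s*d[1],s*d[0]-c*d[1],-d[2])])
E
python3 drive.py '{"sx": [0, 0, 0, 0], "sy": [0, 0, 0, 0], "sz": [0, 0, 0, 0], "rx": [0, 0, 0, 0], "ry": [0, 0, 0, 0], "rz": [-0.106, -0.106, -0.106, -0.105]}' 0.06 40
python3 drive.py '{"sx": [-0.0155, -0.0155, -0.0155, -0.0155, -0.0155, -0.0155, -0.0155], "sy": [-0.0335, -0.0335, -0.0335, -0.0335, -0.0335, -0.0335, -0.0335], "sz": [0.006, 0.006, 0.006, 0.006, 0.006, 0.006, 0.006], "rx": [0, 0, 0, 0, 0, 0, 0], "ry": [0, 0, 0, 0, 0, 0, 0], "rz": [0, 0, 0, 0, 0, 0, 0]}'
python3 drive.py '{"sx": [-0.0155, -0.0155, -0.0155, -0.0155, -0.0155, -0.0155, 0], "sy": [-0.0335, -0.0335, -0.0335, -0.0335, -0.0335, -0.0335, 0], "sz": [0.006, 0.006, 0.006, 0.006, 0.006, 0.006, 0], "rx": [0, 0, 0, 0, 0, 0, 0], "ry": [0, 0, 0, 0, 0, 0, 0], "rz": [0, 0, 0, 0, 0, 0, 0]}'
python3 go.py 0.432 0.0287 0.30 3.187
python3 - <<'E'
from h import *
# check dock model: predicted floor corners and tower; compare with earlier crops
t,s=cam("top"),cam("scene"); R=np.array([[.9663,-.2576],[.2576,.9663]])
for x,y in((84,52),(84,-52),(-84,52),(-84,-52)):
    w=np.r_[np.array([.5362,.3673])+R@np.array([x,y])/1000,.006]
    a=proj(t,w);b=proj(s,w); print(x,y,"crop top",((a-[202,205])*4+[440,0]).round(),"crop scene",((b-[310,170])*4).round())
E
```

```text
time: 0.63
tool_pos: [0.1936, 0.488, 0.4047]
tool_rot: [-3.141, -0.0, -3.091]
contact_force: [0.4, 0.5, -0.3]
opening: 0.0697
grip_force: 0.0
time: 1.22
tool_pos: [0.3129, 0.2571, 0.3626]
tool_rot: [3.141, 0.001, -3.096]
contact_force: [1.1, 0.4, -0.5]
opening: 0.0601
grip_force: 0.0
time: 1.8
tool_pos: [0.417, 0.0575, 0.3261]
tool_rot: [-3.14, 0.001, -3.101]
contact_force: [0.6, 0.0, 0.4]
opening: 0.06
grip_force: 0.0
pos [0.417  0.0575 0.3261] rpy [-3.140e+00  1.000e-03 -3.101e+00] q [-0.04  0.24  1.91 -0.    0.99 -1.65] t 1.8
rz -0.0053 d [np.float64(-0.0137), np.float64(-0.0295), np.float64(0.0261)]
84 52 crop top [561.  58.] crop scene [392. 182.]
84 -52 crop top [749.  77.] crop scene [319. 305.]
-84 52 crop top [476. 319.] crop scene [121.  84.]
-84 -52 crop top [684. 341.] crop scene [ 35. 195.]
```

```bash
python3 drive.py '{"sx": [-0.007, -0.0067, 0, 0, 0, 0, 0], "sy": [-0.0148, -0.0147, 0, 0, 0, 0, 0], "sz": [0.012, 0.012, 0.02, 0.02, 0.015, 0, 0], "rx": [0, 0, 0, 0, 0, 0, 0], "ry": [0, 0, 0, 0, 0, 0, 0], "rz": [-0.005, 0, 0, 0, 0, 0, 0]}'
python3 go.py 0.432 0.0287 0.225 3.187
python3 - <<'E'
from h import *
s,t=cam("scene"),cam("top")
A=np.zeros((480,800,3),np.uint8)
A[:400,:400]=crop(s,180,230,100,100,4); A[:480,400:]=crop(t,350,265,100,120,4)
cv2.imwrite("pics/pre.png",A)
E
```

```text
time: 2.48
tool_pos: [0.4293, 0.0343, 0.2477]
tool_rot: [3.141, -0.002, -3.09]
contact_force: [-0.7, -0.1, -0.2]
opening: 0.0601
grip_force: 0.0
pos [0.4293 0.0343 0.2477] rpy [ 3.141e+00 -2.000e-03 -3.090e+00] q [-0.1   0.39  1.98  0.    0.78 -1.72] t 2.4833
rz 0.0065 d [np.float64(-0.0025), np.float64(-0.0058), np.float64(0.0227)]
```

View pics/pre.png

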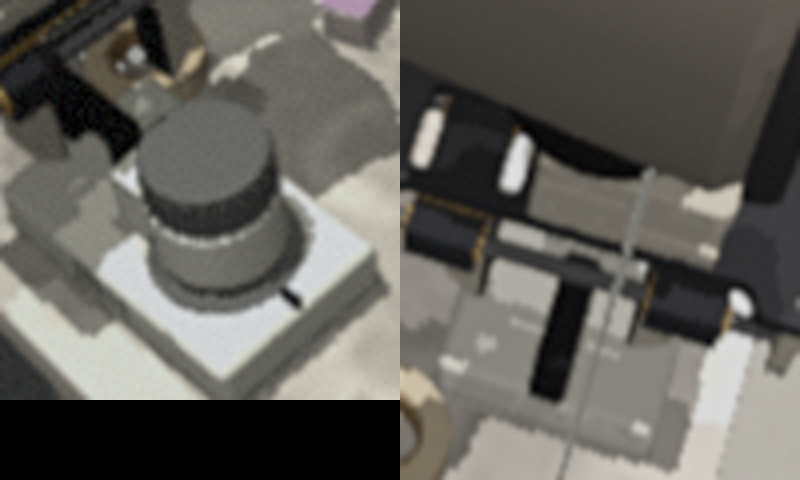

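The top view shows the fingers straddling the black bar at about (565,320) in the crop. I'll lower the last bit and close.

```bash
python3 drive.py '{"sx": [-0.0025, 0, 0, 0, 0], "sy": [-0.0058, 0, 0, 0, 0], "sz": [0.008, 0.008, 0.007, 0, 0], "rx": [0, 0, 0, 0, 0], "ry": [0, 0, 0, 0, 0], "rz": [0.006, 0, 0, 0, 0]}'
python3 go.py 0.432 0.0287 0.225 3.187
python3 drive.py '{"sx": [0, 0, 0, 0, 0, 0, 0, 0], "sy": [0, 0, 0, 0, 0, 0, 0, 0], "sz": [0, 0, 0, 0, 0, 0, 0, 0], "rx": [0, 0, 0, 0, 0, 0, 0, 0], "ry": [0, 0, 0, 0, 0, 0, 0, 0], "rz": [0, 0, 0, 0, 0, 0, 0, 0]}' 0.0 40
python3 go.py 0.432 0.0287 0.225 3.187
```

```text
time: 3.0
tool_pos: [0.4323, 0.0275, 0.2242]
tool_rot: [3.141, -0.001, -3.098]
contact_force: [-0.6, -0.8, 0.6]
opening: 0.0601
grip_force: 0.0
pos [0.4323 0.0275 0.2242] rpy [ 3.141e+00 -1.000e-03 -3.098e+00] q [-0.11  0.44  1.99  0.    0.71 -1.73] t 3.0
rz -0.0015 d [np.float64(0.0002), np.float64(0.0012), np.float64(-0.0008)]
time: 3.67
tool_pos: [0.4324, 0.0277, 0.2248]
tool_rot: [3.141, -0.0, -3.097]
contact_force: [-0.4, 1.9, 1.1]
opening: 0.0157
grip_force: 40.0
pos [0.4324 0.0277 0.2248] rpy [ 3.141 -0.    -3.097] q [-0.11  0.43  1.99  0.    0.71 -1.73] t 3.6667
rz -0.0013 d [np.float64(0.0004), np.float64(0.001), np.float64(-0.0002)]
```

```bash
python3 drive.py '{"sx": [0, 0, 0, 0, 0, 0, 0, 0], "sy": [0, 0, 0, 0, 0, 0, 0, 0], "sz": [-0.008, -0.016, -0.022, -0.024, -0.024, -0.022, -0.016, -0.008], "rx": [0, 0, 0, 0, 0, 0, 0, 0], "ry": [0, 0, 0, 0, 0, 0, 0, 0], "rz": [0, 0, 0, 0, 0, 0, 0, 0]}'
python3 go.py 0.4898 0.3549 0.36 3.4016
```

```text
time: 4.33
tool_pos: [0.4325, 0.0275, 0.3669]
tool_rot: [-3.141, 0.003, -3.097]
contact_force: [1.5, 0.4, -4.6]
opening: 0.0157
grip_force: 40.0
pos [0.4325 0.0275 0.3669] rpy [-3.141e+00  3.000e-03 -3.097e+00] q [-0.11  0.21  1.82 -0.    1.11 -1.73] t 4.3333
rz -0.2158 d [np.float64(-0.1396), np.float64(0.3017), np.float64(0.0069)]
```

```bash
python3 drive.py '{"sx": [0, 0, 0, 0, 0, -0.003, -0.007, -0.01], "sy": [0, 0, 0, 0, 0, 0.007, 0.015, 0.0215], "sz": [0, 0, 0, 0, 0, 0, 0, 0], "rx": [0, 0, 0, 0, 0, 0, 0, 0], "ry": [0, 0, 0, 0, 0, 0, 0, 0], "rz": [-0.03, -0.05, -0.055, -0.05, -0.03, 0, 0, 0]}'
python3 drive.py '{"sx": [-0.01, -0.01, -0.01, -0.01, -0.01, -0.01, -0.01, -0.01], "sy": [0.0215, 0.0215, 0.0215, 0.0215, 0.0215, 0.0215, 0.0215, 0.0215], "sz": [0, 0, 0, 0, 0, 0, 0, 0], "rx": [0, 0, 0, 0, 0, 0, 0, 0], "ry": [0, 0, 0, 0, 0, 0, 0, 0], "rz": [0, 0, 0, 0, 0, 0, 0, 0]}'
python3 drive.py '{"sx": [-0.01, -0.01, -0.009, -0.006, -0.003, 0, 0], "sy": [0.0215, 0.0215, 0.02, 0.013, 0.007, 0, 0], "sz": [0, 0, 0, 0, 0, 0, 0], "rx": [0, 0, 0, 0, 0, 0, 0], "ry": [0, 0, 0, 0, 0, 0, 0], "rz": [0, 0, 0, 0, 0, 0, 0]}'
python3 go.py 0.4898 0.3549 0.30 3.4016
```

```text
time: 5.0
tool_pos: [0.4405, 0.0747, 0.3643]
tool_rot: [3.142, -0.001, -2.886]
contact_force: [1.0, 0.1, -4.5]
opening: 0.0151
grip_force: 40.0
time: 5.67
tool_pos: [0.4736, 0.2632, 0.364]
tool_rot: [-3.142, -0.002, -2.883]
contact_force: [-0.3, -0.1, -3.8]
opening: 0.0157
grip_force: 40.0
time: 6.25
tool_pos: [0.489, 0.3514, 0.364]
tool_rot: [-3.141, -0.002, -2.882]
contact_force: [0.2, -0.1, -5.4]
opening: 0.0155
grip_force: 40.0
pos [0.489  0.3514 0.364 ] rpy [-3.141e+00 -2.000e-03 -2.882e+00] q [ 0.5   0.52  1.36 -0.    1.27 -1.33] t 6.25
rz -0.0007 d [np.float64(-0.0016), np.float64(0.0032), np.float64(0.064)]
```

```bash
python3 drive.py '{"sx": [-0.0016, 0, 0, 0, 0, 0, 0, 0], "sy": [0.0032, 0, 0, 0, 0, 0, 0, 0], "sz": [0.008, 0.016, 0.022, 0.022, 0.016, 0.008, 0, 0], "rx": [0, 0, 0, 0, 0, 0, 0, 0], "ry": [0, 0, 0, 0, 0, 0, 0, 0], "rz": [0, 0, 0, 0, 0, 0, 0, 0]}'
python3 go.py 0.4898 0.3549 0.2308 3.4016
python3 - <<'E'
from h import *
s,t=cam("scene"),cam("top")
A=np.zeros((480,800,3),np.uint8)
A[:400,:400]=crop(s,300,140,133,133,3)[:400,:400] if 0 else cv2.resize(s["image"][130:264,300:434,::-1],(400,400),interpolation=cv2.INTER_CUBIC)
A[:480,400:]=crop(t,195,185,100,120,4)
cv2.imwrite("pics/over.png",A)
E
```

```text
time: 6.92
tool_pos: [0.4903, 0.3546, 0.2729]
tool_rot: [-3.142, -0.0, -2.883]
contact_force: [0.1, -0.2, -3.3]
opening: 0.0158
grip_force: 40.0
pos [0.4903 0.3546 0.2729] rpy [-3.142 -0.    -2.883] q [ 0.5   0.61  1.46 -0.    1.07 -1.33] t 6.9167
rz -0.0016 d [np.float64(0.0004), np.float64(0.0004), np.float64(0.0421)]
```

View pics/over.png

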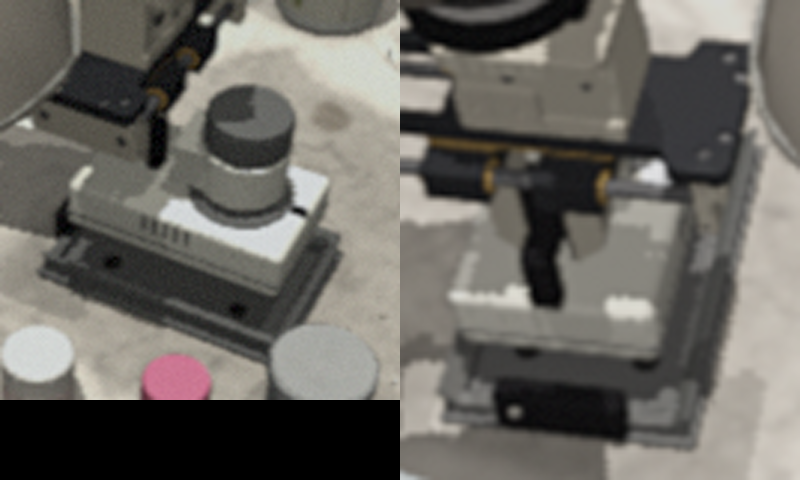

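The extractor hangs level over the dock. In the scene crop its top corners are at about (278,258), (327,172) and (72,178), with the crown centre near (249,113). In the top crop the rear corners are at about (452,292) and (662,315).

Run:
```python
from h import *
s,t=cam("scene"),cam("top"); C=np.array([.5362,.3673]); a=.2605; R=np.array([[np.cos(a),-np.sin(a)],[np.sin(a),np.cos(a)]])
def D(p): return (R.T@(p[:2]-C)*1000).round(1)
f=134/400
for n,u,v,z in(("front near (80,-48)",278,258,.086),("front far (80,48)",327,172,.086),("rear near(-80,-48)",72,178,.086),("crown",249,113,.158)): print(n,D(onz(s,300+u*f-.3,130+v*f-.3,z)))
for n,u,v,z in(("rear left",452,292,.086),("rear right",662,315,.086)): print(n,D(onz(t,195+(u-400)/4-.4,185+v/4-.4,z)))
# edge fits in the scene: front edge via crown ellipse mask
g=s["image"].astype(int)
```

```text
front near (80,-48) [ 78. -46.]
front far (80,48) [75.6 50.1]
rear near(-80,-48) [-77.8 -41.2]
crown [31.  -2.7]
rear left [-75.1  44.8]
rear right [-75.5 -53.4]
```

Placement in the dock frame averages to zero within about 2 mm, so I'll lower it slowly while watching the force.

```bash
python3 drive.py '{"sx": [0.0004, 0, 0, 0, 0, 0, 0, 0], "sy": [0.0004, 0, 0, 0, 0, 0, 0, 0], "sz": [0.006, 0.008, 0.008, 0.006, 0.005, 0.002, 0, 0], "rx": [0, 0, 0, 0, 0, 0, 0, 0], "ry": [0, 0, 0, 0, 0, 0, 0, 0], "rz": [0, 0, 0, 0, 0, 0, 0, 0]}'
python3 go.py 0.4898 0.3549 0.2308 3.4016
python3 drive.py '{"sx": [0, 0, 0, 0], "sy": [0, 0, 0, 0], "sz": [0.002, 0.002, 0, 0], "rx": [0, 0, 0, 0], "ry": [0, 0, 0, 0], "rz": [0, 0, 0, 0]}'
python3 go.py 0.4898 0.3549 0.2308 3.4016
```

```text
time: 7.78
tool_pos: [0.4897, 0.3553, 0.2377]
tool_rot: [3.142, 0.0, -2.882]
contact_force: [-0.6, 0.4, -4.3]
opening: 0.0156
grip_force: 40.0
pos [0.4897 0.3553 0.2377] rpy [ 3.142  0.    -2.882] q [ 0.5   0.65  1.5   0.    0.99 -1.33] t 7.7833
rz -0.0008 d [np.float64(0.0), np.float64(-0.0004), np.float64(0.0069)]
time: 8.12
tool_pos: [0.4896, 0.3553, 0.2337]
tool_rot: [3.142, -0.0, -2.882]
contact_force: [-0.2, -0.4, -3.5]
opening: 0.0156
grip_force: 40.0
pos [0.4896 0.3553 0.2337] rpy [ 3.142 -0.    -2.882] q [ 0.5   0.66  1.5   0.    0.98 -1.33] t 8.1167
rz -0.0008 d [np.float64(-0.0001), np.float64(-0.0004), np.float64(0.0029)]
```

```bash
python3 drive.py '{"sx": [0, 0, 0, 0], "sy": [0, 0, 0, 0], "sz": [0.0015, 0.0015, 0, 0], "rx": [0, 0, 0, 0], "ry": [0, 0, 0, 0], "rz": [0, 0, 0, 0]}'
python3 drive.py '{"sx": [0, 0, 0], "sy": [0, 0, 0], "sz": [0.0015, 0, 0], "rx": [0, 0, 0], "ry": [0, 0, 0], "rz": [0, 0, 0]}'
python3 go.py 0.4898 0.3549 0.2308 3.4016
```

```text
time: 8.45
tool_pos: [0.4897, 0.3553, 0.2308]
tool_rot: [3.141, 0.0, -2.882]
contact_force: [0.4, -0.9, -3.6]
opening: 0.0157
grip_force: 40.0
time: 8.7
tool_pos: [0.4896, 0.3553, 0.2308]
tool_rot: [3.141, 0.001, -2.882]
contact_force: [-3.9, -1.4, 8.3]
opening: 0.0156
grip_force: 40.0
pos [0.4896 0.3553 0.2308] rpy [ 3.141e+00  1.000e-03 -2.882e+00] q [ 0.5   0.66  1.5  -0.    0.98 -1.33] t 8.7
rz -0.0007 d [np.float64(-0.0001), np.float64(-0.0004), np.float64(-0.0)]
```

It touched down at exactly the expected height, so I'll release, lift clear and look.

```bash
python3 drive.py '{"sx": [0, 0, 0, 0, 0, 0], "sy": [0, 0, 0, 0, 0, 0], "sz": [0, 0, 0, 0, 0, 0], "rx": [0, 0, 0, 0, 0, 0], "ry": [0, 0, 0, 0, 0, 0], "rz": [0, 0, 0, 0, 0, 0]}' 0.05
python3 drive.py '{"sx": [0, 0, 0, 0, 0.02, 0.035, 0.035, 0.035], "sy": [0, 0, 0, 0, 0, 0, 0, 0], "sz": [-0.015, -0.025, -0.025, -0.025, -0.025, -0.015, 0, 0], "rx": [0, 0, 0, 0, 0, 0, 0, 0], "ry": [0, 0, 0, 0, 0, 0, 0, 0], "rz": [0, 0, 0, 0, 0, 0, 0, 0]}' 0.092
python3 - <<'E'
from h import *
s,t=cam("scene"),cam("top")
A=np.zeros((480,800,3),np.uint8)
A[:400,:400]=cv2.resize(s["image"][140:240,310:410,::-1],(400,400),interpolation=cv2.INTER_CUBIC)
A[:480,400:]=crop(t,195,185,100,120,4)
cv2.imwrite("pics/docked.png",A)
print(robot.observe()["tool_pos"],robot.observe()["qpos"])
E
```

```text
time: 9.2
tool_pos: [0.4897, 0.3553, 0.2291]
tool_rot: [3.142, 0.0, -2.882]
contact_force: [0.3, 0.5, 0.5]
opening: 0.0482
grip_force: 0.0
time: 9.87
tool_pos: [0.3676, 0.3227, 0.3601]
tool_rot: [3.141, 0.002, -2.883]
contact_force: [-1.5, 0.3, -1.1]
opening: 0.0916
grip_force: 0.0
[0.36436236 0.32193113 0.35907656] [ 5.65716302e-01  3.16929760e-01  1.69688470e+00  5.52499077e-04
  1.13220772e+00 -1.26627665e+00]
```

View pics/docked.png

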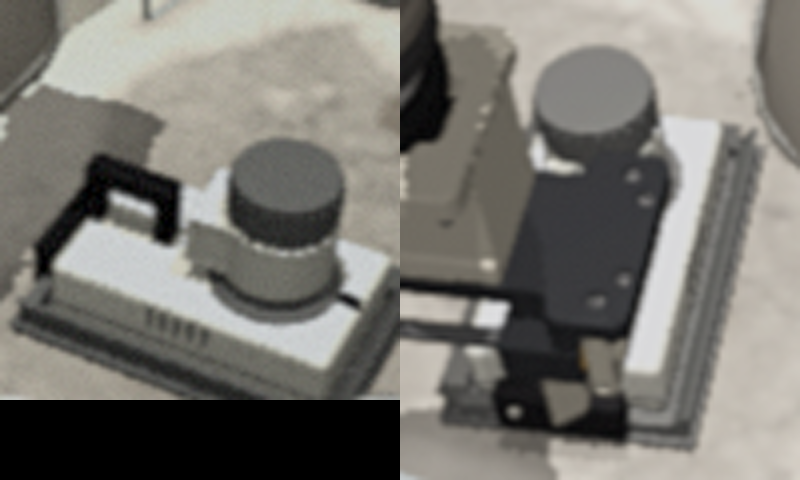

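The extractor sits flat in the dock, handle at the tower, mouth towards the handle. I'll work out the mouth heading from edges in the first top picture and the hood axis from the crown.

Run:
```python
from h import *
s,t=cam("scene"),cam("top")
def T(a,b,z): return onz(t,350+(a-400+.5)/4-.5,265+(b+.5)/4-.5,z)
for n,p,q,z in(("top front edge",(552,212),(648,225),.085),("bottom",(545,243),(640,263),.047),("box top back",(556,170),(662,186),.085)):
    d=T(*q,z)-T(*p,z); print(n,T(*p,z).round(4),T(*q,z).round(4),"len",np.linalg.norm(d).round(4),"heading",np.arctan2(-d[0],d[1])+np.pi if 0 else np.arctan2(d[0]*-1,d[1])) 
    m=(T(*q,z)+T(*p,z))/2; ax=np.array([.511,.033]); print("   heading from axis",np.arctan2(*(m[:2]-ax)[::-1]))
# crown now: dark-grey flat top, scene + top ellipse fit
C=np.array([.5362,.3673]); a=.2605; R=np.array([[np.cos(a),-np.sin(a)],[np.sin(a),np.cos(a)]])
ps=(310+286/4-.4,140+177/4-.4); pt=(195+(595-400)/4-.4,185+86/4-.4)
print("tri",tri(s,ps,t,pt)); 
for c,p in((s,ps),(t,pt)):
    w=onz(c,*p,.116); print(w, R.T@(w[:2]-C))
```

```text
top front edge [0.4597 0.0483 0.085 ] [0.4691 0.0095 0.085 ] len 0.0399 heading -2.9038605009953367
   heading from axis -3.0533816083272276
bottom [0.4651 0.049  0.047 ] [0.4716 0.0081 0.047 ] len 0.0414 heading -2.984531871140676
   heading from axis -3.0374862066613932
box top back [0.4795 0.0527 0.085 ] [0.4891 0.0091 0.085 ] len 0.0447 heading -2.924235814286719
   heading from axis -3.0626625906025624
tri (array([0.5664285 , 0.37393857, 0.1160084 ]), np.float64(0.0006344913782642363))
[0.56647207 0.37351629 0.116     ] [ 0.03085182 -0.00179042]
[0.56665071 0.37429158 0.116     ] [ 0.03122412 -0.00108731]
```

```bash
python3 drive.py '{"sx": [-0.02, -0.035, -0.035, -0.035, -0.035, -0.025, -0.015, 0], "sy": [0, 0, 0, 0, 0, 0, 0, 0], "sz": [0, 0, 0, 0, 0, 0, 0, 0], "rx": [0, 0, 0, 0, 0, 0, 0, 0], "ry": [0, 0, 0, 0, 0, 0, 0, 0], "rz": [0, 0, 0, 0, 0, 0, 0, 0]}' 0.092
python3 drive.py '{"sx": [0, 0], "sy": [0, 0], "sz": [0, 0], "rx": [0, 0], "ry": [0, 0], "rz": [0, 0]}'
python3 go.py 0.5665 0.374 0.267 3.4016
```

```text
time: 10.73
tool_pos: [0.5657, 0.3744, 0.3575]
tool_rot: [-3.142, 0.001, -2.884]
contact_force: [-0.1, 0.1, 0.2]
opening: 0.0916
grip_force: 0.0
time: 10.9
tool_pos: [0.562, 0.3744, 0.3587]
tool_rot: [-3.142, -0.001, -2.883]
contact_force: [-0.1, 0.3, 0.7]
opening: 0.0919
grip_force: 0.0
pos [0.562  0.3744 0.3587] rpy [-3.142e+00 -1.000e-03 -2.883e+00] q [ 0.47  0.66  1.12  0.    1.36 -1.36] t 10.9
rz -0.0009 d [np.float64(-0.0043), np.float64(-0.0015), np.float64(0.0917)]
```

```bash
python3 drive.py '{"sx": [-0.0043, 0, 0, 0, 0, 0, 0, 0], "sy": [-0.0015, 0, 0, 0, 0, 0, 0, 0], "sz": [0.01, 0.02, 0.022, 0.018, 0.012, 0.0077, 0.002, 0], "rx": [0, 0, 0, 0, 0, 0, 0, 0], "ry": [0, 0, 0, 0, 0, 0, 0, 0], "rz": [0, 0, 0, 0, 0, 0, 0, 0]}'
python3 go.py 0.5665 0.374 0.267 3.4016
```

```text
time: 11.57
tool_pos: [0.5666, 0.3742, 0.2676]
tool_rot: [3.142, 0.0, -2.882]
contact_force: [1.2, -0.2, -0.1]
opening: 0.0918
grip_force: 0.0
pos [0.5666 0.3742 0.2676] rpy [ 3.142  0.    -2.882] q [ 0.47  0.74  1.22  0.    1.18 -1.36] t 11.5667
rz -0.0006 d [np.float64(0.0001), np.float64(-0.0002), np.float64(0.0006)]
```

```bash
python3 drive.py '{"sx": [0, 0, 0, 0, 0, 0, 0, 0], "sy": [0, 0, 0, 0, 0, 0, 0, 0], "sz": [0, 0, 0, 0, 0, 0, 0, 0], "rx": [0, 0, 0, 0, 0, 0, 0, 0], "ry": [0, 0, 0, 0, 0, 0, 0, 0], "rz": [0, 0, 0, 0, 0, 0, 0, 0]}' 0.0 30
python3 drive.py '{"sx": [0, 0, 0, 0, 0, 0, 0, 0], "sy": [0, 0, 0, 0, 0, 0, 0, 0], "sz": [0.0001, 0.0001, 0.0001, 0.0001, 0.0001, 0.0001, 0.0001, 0.0001], "rx": [0, 0, 0, 0, 0, 0, 0, 0], "ry": [0, 0, 0, 0, 0, 0, 0, 0], "rz": [0.1, 0.1, 0.1, 0.1, 0.1, 0.1, 0.1, 0.1]}'
python3 go.py 0.5665 0.374 0.266 3.4016
```

```text
time: 12.23
tool_pos: [0.5667, 0.3743, 0.2679]
tool_rot: [3.141, 0.001, -2.882]
contact_force: [-0.3, 2.0, 1.8]
opening: 0.0571
grip_force: 30.0
time: 12.9
tool_pos: [0.5667, 0.3738, 0.2671]
tool_rot: [-3.141, 0.001, 2.596]
contact_force: [-1.2, -2.3, 3.2]
opening: 0.0573
grip_force: 30.0
pos [0.5667 0.3738 0.2671] rpy [-3.141e+00  1.000e-03  2.596e+00] q [ 0.47  0.74  1.22 -0.    1.18 -0.55] t 12.9
rz -0.8055 d [np.float64(0.0001), np.float64(0.0003), np.float64(0.0011)]
```

```bash
python3 drive.py '{"sx": [0, 0, 0, 0, 0, 0, 0, 0], "sy": [0, 0, 0, 0, 0, 0, 0, 0], "sz": [0.0001, 0.0001, 0.0001, 0.0001, 0.0001, 0.0001, 0.0001, 0.0001], "rx": [0, 0, 0, 0, 0, 0, 0, 0], "ry": [0, 0, 0, 0, 0, 0, 0, 0], "rz": [0.1, 0.1, 0.1, 0.1, 0.1, 0.1, 0.1, 0.1]}'
python3 drive.py '{"sx": [0, 0, 0, 0, 0, 0, 0, 0], "sy": [0, 0, 0, 0, 0, 0, 0, 0], "sz": [0.0001, 0.0001, 0.0001, 0.0001, 0.0001, 0.0001, 0.0001, 0.0001], "rx": [0, 0, 0, 0, 0, 0, 0, 0], "ry": [0, 0, 0, 0, 0, 0, 0, 0], "rz": [0.1, 0.1, 0.1, 0.1, 0.1, 0.1, 0.1, 0.1]}'
python3 drive.py '{"sx": [0, 0, 0, 0, 0, 0, 0], "sy": [0, 0, 0, 0, 0, 0, 0], "sz": [0.0001, 0.0001, 0.0001, 0.0001, 0.0001, 0.0001, 0], "rx": [0, 0, 0, 0, 0, 0, 0], "ry": [0, 0, 0, 0, 0, 0, 0], "rz": [0.1, 0.1, 0.1, 0.1, 0.1, 0.1, 0]}'
python3 go.py 0.5665 0.374 0.265 0.401
python3 - <<'E'
from h import *
s=cam("scene"); np.save("pics/s1.npy",s["image"])
cv2.imwrite("pics/turn.png",cv2.resize(s["image"][140:240,320:440,::-1],(720,600),interpolation=cv2.INTER_CUBIC))
E
```

```text
time: 13.57
tool_pos: [0.5664, 0.3735, 0.2662]
tool_rot: [-3.14, 0.001, 1.796]
contact_force: [-3.1, -3.7, 4.1]
opening: 0.0572
grip_force: 30.0
time: 14.23
tool_pos: [0.5659, 0.3736, 0.2654]
tool_rot: [-3.14, 0.003, 0.996]
contact_force: [-5.3, -3.6, 4.9]
opening: 0.0573
grip_force: 30.0
time: 14.82
tool_pos: [0.5657, 0.374, 0.2648]
tool_rot: [-3.141, 0.003, 0.396]
contact_force: [-5.4, -1.5, 5.2]
opening: 0.0573
grip_force: 30.0
pos [0.5657 0.374  0.2648] rpy [-3.141e+00  3.000e-03  3.960e-01] q [0.47 0.74 1.23 0.   1.17 1.65] t 14.8167
rz -0.0052 d [np.float64(0.0008), np.float64(0.0003), np.float64(-0.0002)]
```

View pics/turn.png

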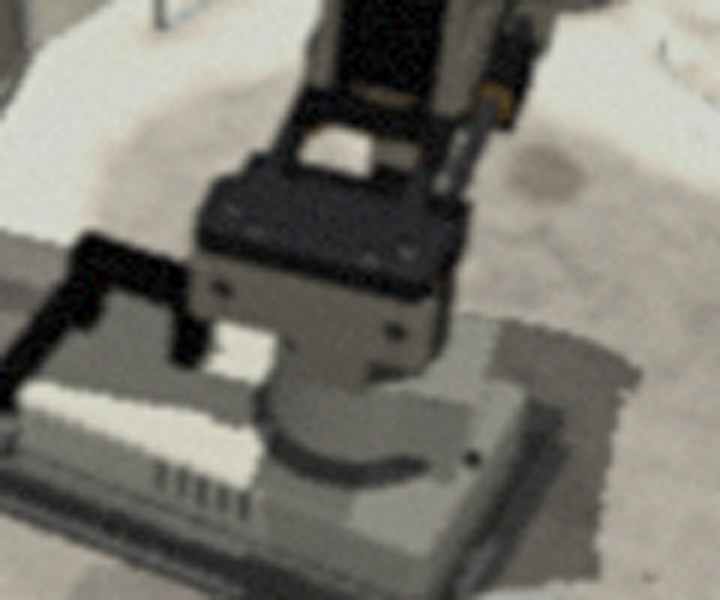

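The mouth is now close to forward, but it is hidden in the gripper's shadow. I'll add the estimated rest, release, back away and measure.

```bash
python3 drive.py '{"sx": [0, 0, 0, 0, 0], "sy": [0, 0, 0, 0, 0], "sz": [0.0001, 0.0001, 0.0001, 0, 0], "rx": [0, 0, 0, 0, 0], "ry": [0, 0, 0, 0, 0], "rz": [0.08, 0.08, 0.06, 0, 0]}'
python3 drive.py '{"sx": [0, 0, 0, 0, 0], "sy": [0, 0, 0, 0, 0], "sz": [0, 0, 0, 0, 0], "rx": [0, 0, 0, 0, 0], "ry": [0, 0, 0, 0, 0], "rz": [0, 0, 0, 0, 0]}' 0.092
python3 drive.py '{"sx": [0, 0, 0, 0, -0.03, -0.04, -0.04, -0.04], "sy": [0, 0, 0, 0, 0, 0, 0, 0], "sz": [-0.015, -0.025, -0.03, -0.03, -0.01, 0, 0, 0], "rx": [0, 0, 0, 0, 0, 0, 0, 0], "ry": [0, 0, 0, 0, 0, 0, 0, 0], "rz": [0, 0, 0, 0, 0, 0, 0, 0]}'
python3 drive.py '{"sx": [-0.03, -0.02, 0, 0], "sy": [0, 0, 0, 0], "sz": [0, 0, 0, 0], "rx": [0, 0, 0, 0], "ry": [0, 0, 0, 0], "rz": [0, 0, 0, 0]}'
python3 - <<'E'
from h import *
s=cam("scene"); t=cam("top")
A=np.zeros((600,800,3),np.uint8)
A[:480,:480]=cv2.resize(s["image"][160:240,340:420,::-1],(480,480),interpolation=cv2.INTER_CUBIC)
A[:400,480:]=cv2.resize(t["image"][190:290,205:285,::-1],(320,400),interpolation=cv2.INTER_CUBIC)
cv2.imwrite("pics/after.png",A); print(robot.observe()["qpos"].round(2))
E
```

```text
time: 15.28
tool_pos: [0.5657, 0.3742, 0.2646]
tool_rot: [3.142, 0.003, 0.181]
contact_force: [-4.9, -1.5, 5.3]
opening: 0.0572
grip_force: 30.0
time: 15.7
tool_pos: [0.5668, 0.374, 0.2641]
tool_rot: [3.142, -0.0, 0.181]
contact_force: [-0.0, -0.4, 0.3]
opening: 0.0857
grip_force: 0.0
time: 16.37
tool_pos: [0.4175, 0.3465, 0.3743]
tool_rot: [-3.141, -0.001, 0.18]
contact_force: [-0.4, 0.4, 0.1]
opening: 0.0919
grip_force: 0.0
time: 16.7
tool_pos: [0.3695, 0.3382, 0.3749]
tool_rot: [-3.141, -0.001, 0.182]
contact_force: [0.1, 0.5, 0.2]
opening: 0.0919
grip_force: 0.0
[ 0.59  0.33  1.63 -0.    1.18  1.98]
```

View pics/after.png

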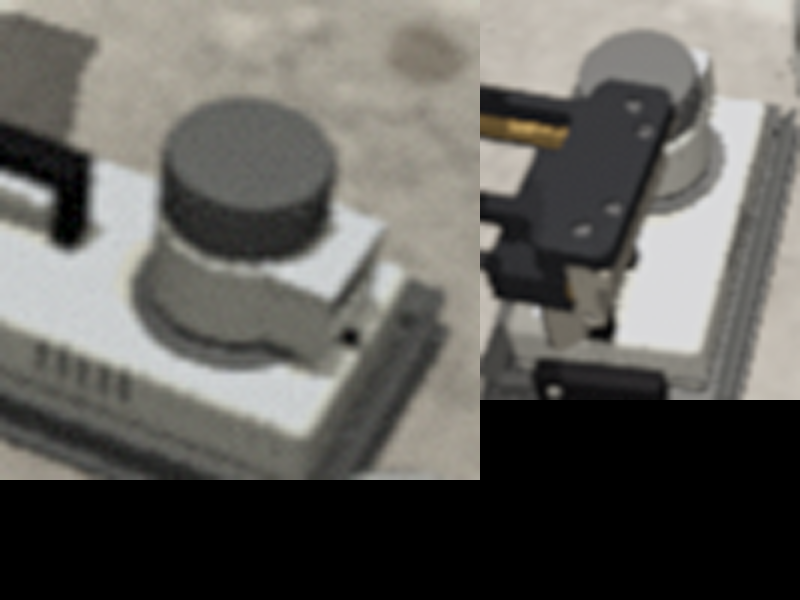

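In the scene crop the mouth box's top front edge runs from about (338,299) to (385,230), the crown's top centre is near (248,153), and the rib is at (349,338). Next I compute the mouth heading relative to the dock.

Run:
```python
from h import *
s=cam("scene"); C=np.array([.5362,.3673]); a=.2605; R=np.array([[np.cos(a),-np.sin(a)],[np.sin(a),np.cos(a)]])
def D(u,v,z):
    w=onz(s,340+(u+.5)/6-.5,160+(v+.5)/6-.5,z); return R.T@(w[:2]-C)*1000
np.set_printoptions(precision=1,suppress=True)
print("crown",D(248,153,.113),"rib",D(349,338,.046),"body front",D(308,433,.044),D(405,265,.044))
for z in(.086,.089,.092):
    p,q,k=D(338,299,z),D(385,230,z),D(275,268,z); e=q-p; m=(p+q)/2; ax=np.array([30,0])
    print(z,p,q,"edge len",np.linalg.norm(e),"edge ang",np.arctan2(-e[0],e[1]).round(3),"side ang",np.arctan2(*(p-k)[::-1]).round(3),"bearing",np.arctan2(*(m-ax)[::-1]).round(3))
# vertical edge bottom of near front mouth corner
print("bottom near corner",D(327,374,.044))
```

```text
crown [30.9 -2.1] rib [75.6 -0.5] body front [ 79.9 -47.7] [78.8 45.9]
0.086 [ 76.2 -25.4] [77.5 13.8] edge len 39.260289840648106 edge ang -0.033 side ang -0.155 bearing -0.123
0.089 [ 77.1 -28.5] [78.4 10.6] edge len 39.071319633763046 edge ang -0.033 side ang -0.155 bearing -0.186
0.092 [ 77.9 -31.6] [79.2  7.3] edge len 38.882349426877866 edge ang -0.033 side ang -0.155 bearing -0.245
bottom near corner [ 75.  -18.6]
```

Hand-picked corners are too coarse here. I'll average frames and fit the edges at subpixel level, with the body edges as reference.

```bash
cat > edge.py <<'E'
from h import *
from scipy.ndimage import map_coordinates, gaussian_filter1d
s=cam("scene"); g=np.mean([cam("scene")["image"].mean(2) for _ in range(12)],0); np.save("pics/avg.npy",g)
C=np.array([.5362,.3673]); a=.2605; R=np.array([[np.cos(a),-np.sin(a)],[np.sin(a),np.cos(a)]])
def D(u,v,z): return R.T@(onz(s,u,v,z)[:2]-C)*1000
def fit(n,p,q,z,ax,half=2.5):
    p,q=[np.array([340+(e[0]+.5)/6-.5,160+(e[1]+.5)/6-.5]) for e in(p,q)]
    L=np.linalg.norm(q-p); d=(q-p)/L; nr=np.array([-d[1],d[0]]); k=np.arange(-half,half+.01,.1); pts=[];st=[]
    for f in np.linspace(0.05,.95,int(L*2)):
        x=p+f*(q-p)+k[:,None]*nr; v=map_coordinates(g,[x[:,1],x[:,0]],order=1)
        gr=np.abs(np.diff(gaussian_filter1d(v,4))); i=gr.argmax(); pts.append(p+f*(q-p)+(k[i]+.05)*nr); st.append(gr[i])
    pts=np.array(pts,np.float32); vx,vy,x0,y0=cv2.fitLine(pts,cv2.DIST_HUBER,0,.01,.01).ravel()
    r=(pts-[x0,y0])@np.array([-vy,vx]); m=np.array([x0,y0]); t=np.array([vx,vy])*L/2
    A,B=D(*(m-t),z),D(*(m+t),z); e=B-A; th=np.arctan2(e[1],e[0])-(np.pi/2 if ax=="y" else 0); th=(th+np.pi/2)%np.pi-np.pi/2
    print(f"{n:12s} ang {th:+.3f} ends {A.round(1)} {B.round(1)} rms {np.std(r):.2f} px, shift {np.median((pts-p)@nr):.2f}")
fit("mouth front",(338,299),(385,230),.089,"y")
fit("mouth near",(285,273),(335,297),.089,"x")
fit("mouth far",(342,216),(382,229),.089,"x")
fit("mouth bottom",(270,335),(325,370),.045,"x")
fit("body near",(10,325),(300,430),.044,"x")
fit("body front",(310,430),(350,360),.044,"y")
fit("body front2",(385,300),(404,268),.044,"y")
fit("dock front in",(395,290),(435,335),.03,"x")
E
python3 edge.py
```

```text
mouth front  ang -0.018 ends [ 76.1 -30. ] [76.8  9.2] rms 0.10 px, shift -0.65
mouth near   ang -0.024 ends [ 57.  -29.2] [ 75.7 -29.7] rms 0.13 px, shift 0.95
mouth far    ang -0.002 ends [61.2 14.2] [75.7 14.2] rms 0.58 px, shift -1.30
mouth bottom ang -0.451 ends [ 50.  -12.7] [ 73.  -23.9] rms 0.42 px, shift 1.75
body near    ang -0.002 ends [-31.4 -50.1] [ 77.4 -50.4] rms 0.16 px, shift 0.65
body front   ang -0.031 ends [ 80.4 -46.1] [81.6 -9. ] rms 0.10 px, shift 0.60
body front2  ang -0.004 ends [81.4 24.7] [81.5 43.4] rms 0.13 px, shift 1.10
dock front in ang -0.071 ends [75.1 39.9] [97.  38.4] rms 0.65 px, shift 0.35
```

All three mouth edges read within about 0.02 rad of straight, parallel to the body. The extractor is about 1–2 mm off the dock centre and the arm is clear, so I'll hand in.

```bash
python3 -c "
from cell import robot
print(robot.hand_in())"
```

```text
the job is handed in; nothing more can be done
None
```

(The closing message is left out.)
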